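# Hang the red valve key in its bench holder

### The job

Pick up the red-handled valve key by the two ends of its cross pin, lift it clear, and ease your grip so that the shank swings down and hangs plumb below the fingers; then, still holding it up clear of the holder, grip it firmly again. Lower it socket first into the yellow pocket so that its handle sits across the rim with the key hanging upright, and let go. Leave the blue-handled key where it lies.

Things in the scene. Friction and masses are not known exactly. Their poses are not given: they have to be found in the camera images.
- key_red: T-shaped valve key, red handle. Origin: centre of handle and cross pin. Handle 50 mm (y) x 14 (x) x 20; 8 mm steel pin along y, 60 mm over its flat ends. Along -x a 10 mm shank, then a brass socket 20 mm dia, end 140 mm from origin. +x is up when it hangs plumb. Starts level, pin 35 mm above the bench, on a rest 30 mm wide: pin ends stand free 15 mm outside it. 0.16-0.26 kg.
- key_blue: The same key with a blue handle on its own black rest, same axes; leave it. Both keys are socket-heavy (centre of mass 85 mm from the pin): pinched on the pin ends with 40 N or more they stay near level when lifted (a heavy one droops); at some 3 to 5 N they are still carried but turn on the pin to within some 7 degrees of plumb (ease little by little, lest one swing hard and slip).
- holder_mouth (a point): Centre of the mouth of the yellow upright pocket, at its rim, 155 mm above the bench; z up. Inside 70 mm along x, 34 mm along y, walls 3 mm, deeper than the key; grey base plate 130 x 110 mm. The key's pin goes along this y, either way round: the handle bridges the 34 mm and rests on both long walls, pin centre 7 mm above the rim, pin ends free 10 mm outside the walls.
Mind the look-alikes: they are no part of the job. Leave any orange or turquoise look-alike of the key_red alone.

How it is judged (in metres and radians):
On the way:
1. the red key hangs plumb (within 10 degrees), steady, held with over 20 N in all, pin over 0.18 m above the bench, clear of the holder (80 mm aside, or its socket above the rim) (angle between key_red's own x axis and vertical below 0.175 rad and height (world z) of key_red above 0.18 m and angular speed of key_red below 0.8 rad/s and contact force between the fingers and key_red above 20 N and (horizontal distance between key_red and holder_mouth above 0.08 m or z of key_red in the frame of holder_mouth above 0.14 m)), for 0.3 s.
At the end, for the whole second after the job is handed in: The red key hangs upright (within 10 degrees) in the yellow pocket, released, its handle across the rim: pin centre 0 to 14 mm above the rim, within 40 mm of the mouth's centre, pin along the holder's y within 23 degrees, moving under 30 mm/s (slight rocking is fine) (z of key_red in the frame of holder_mouth between 0 and 0.014 m and horizontal distance between key_red and holder_mouth below 0.04 m and angle between key_red's own x axis and vertical below 0.175 rad and angle between the y axis of key_red and the y axis of holder_mouth, either way round below 0.4 rad and linear speed of key_red below 0.03 m/s); the robot touches nothing.
It fails at once if the blue key is moved more than 30 mm (distance of key_blue from where it was at the start of the episode above 0.03 m).
It also fails if it takes over 61 s, if anything falls off the work surface, if the arm or the gripper's body presses on something with over 40 N, if the wrist force passes 120 N, or if a joint passes its speed limit or range.

### The arm

A 6-joint arm with a two-finger parallel gripper is mounted at the origin on the work surface. World frame = base frame: x ahead of the robot, y to its left, z up, the work surface at z = 0. Lengths are in mm, angles in degrees, forces in N, time in s.
With the tool pointing down it reaches from about 350 to 850 mm from the base axis. Payload 8.1 kg.
Tool frame: the origin (TCP) lies midway between the tips of the shut fingers; the grasp point (between the pads) lies 19 mm behind it (r.pinch_z is the distance from the TCP to the grasp point, in mm); z points along the fingers, y is the line along which they close (so a half turn about z gives the same grasp; the last joint's range is limited). The gripper opens to 85 mm and grips with 20 to 120 N. Pads are 22 mm wide; open, the fingers measure 114 mm over their backs; the gripper's body (76 mm by 85 mm) begins 54 mm behind the grasp point. The pads swing forward as they close: fully open they stand 13 mm farther back than shut.
Start: joints at [67.414, 7.471, 85.268, -0, 87.261, -4.893], TCP at [182.328, 571.631, 231.292] pointing down, gripper open.
Joint ranges: [-169.43, 169.43], [-51.17, 129.36], [1.28, 143.12], [-76.62, 256.62], [0, 156.53], [-152.29, 152.29]. Speed limits (degrees/s): [136.94, 136.94, 159.86, 180, 180, 180].

### API

Orientations are given as [roll, pitch, yaw] about the fixed x, y, z axes, in that order (R = Rz(yaw) Ry(pitch) Rx(roll)).
In Python, from bench import sensors, optics, job, r gives the robot as it stands.
- The arm moves only by the tool play_rows, never from a script. Its argument "motion" is a list that holds one entry, the list of rows, each a list of 6 numbers: the shift along the tool's x, y, z in cm, then the turn, a rotation vector about the tool's x, y, z in degrees. In form: [[[x, y, z, ax, ay, az], ...]]. A call has 1 to 5 rows; each row is the pose to reach, as a shift and turn from the pose commanded when the call began, along the tool's axes at that moment; what a row does not reach only later rows make up. A row lasts 1/10 s, in which the tool goes at most 50 mm and 8.59 degrees, less where a joint would pass 70% of its speed; a pose out of reach is approached as far as the arm can. A call with a gripper value outside its range is refused whole. "jaw" is the opening, from 0 (shut) to 1 (fully open), set as the call begins (left out, the last holds). The fingers move at their own pace and stop on an object; "squeeze" is the grip in N (left out, the last holds). Time passes only in rows, so rows that repeat a pose let the fingers close. It gives the time, the measured TCP pose, the force, the opening and the grip force at its end, in the units of the state.
- sensors.sense(): the state, without advancing time (a new reading comes with each control period).
- optics.snapshot(name): name is "scene" or "top" or "wrist"; returns a dict with "pixels" (400x640x3 uint8, red, green, blue), "mtx" (3x3 intrinsics, pixels), "R" (3x3) and "t" (3): a world point X has camera coordinates R X + t; the wrist camera has in their place "T_tool_cam" (4x4, takes a point from camera to tool coordinates, whose origin is the TCP and whose axes are the flange's). Camera axes: x right, y down, z forward; pixel columns grow to the right and rows downward; lengths in mm; the calibration is good to about 2 mm. A picture is of the moment at which its call begins: read the wrist's pose just before it. There is no depth.
- job.hand_in(): hands the job in; it is judged then, once.
The state is a dict: "time": time; "joint_pos": joint angles; "qd": joint speeds; "joint_efforts": joint torques, N m; "tool_pos": TCP position; "tcp_rot": TCP orientation; "ft_force": force on the tool from outside, world axes, zero at the start; "wrist_torque": the same for the moment, N m; "finger_gap": finger opening in mm; "grip_force": force on a finger pad.
Only numpy, scipy, OpenCV 4.12 (cv2) and the standard library are available. Lean on these libraries where they do the work, as an engineer would, in place of code of your own. Each camera call takes 0.05 s, during which the arm holds its last target. There are 200 camera calls.

## Working session

There is one attempt and no reset: what is moved stays moved. The work goes in short steps, Python scripts to look and compute and a tool call to move; the robot and the scene stay as the last step left them, time stands still between calls to the robot, and variables do not carry over. Pictures are saved under pics/ and viewed, at most 10 in all, crops included, and the job is handed in when it is done.

Besides the shell and the picture viewer there is one more tool, called by a JSON object that holds its "method" and its "body". play_rows: Moves the arm, as the interface text tells. Its arguments: {"type":"object","properties":{"motion":{"type":"array","items":{"type":"array","items":{"type":"array","items":{"type":"number"}}}},"jaw":{"type":"number"},"squeeze":{"type":"number"}},"required":["motion"]}

```bash
mkdir -p pics
cat > h.py <<'E'
import numpy as np,cv2
from scipy.spatial.transform import Rotation as Ro
def ray(c,u,v,z):
    "world point at height z seen at pixel u,v (undistorted pinhole)"
    K,R,t=map(np.array,(c['mtx'],c['R'],c['t'])); o=-R.T@t
    d=R.T@np.linalg.inv(K)@np.array([u,v,1.]); return o+d*(z-o[2])/d[2]
def proj(c,X):
    p=np.array(c['mtx'])@(np.array(c['R'])@np.array(X,float)+np.array(c['t'])); return p[:2]/p[2]
def save(c,n): cv2.imwrite(f'pics/{n}.png',np.array(c['pixels'])[:,:,::-1])
E
python3 - <<'E'
from bench import sensors,optics,job,r
from h import *
import pickle
for n in('scene','top'):
    c=optics.snapshot(n);save(c,n);pickle.dump({k:np.array(v) for k,v in c.items()},open(n+'.pkl','wb'))
    print(n,-np.array(c['R']).T@np.array(c['t']))
print(sensors.sense(),r.pinch_z)
E
```

```text
scene [ 837.32980157 -325.93199861  800.19371145]
top [398.99439911  29.84374679 965.59641411]
{'time': 0.1, 'joint_pos': array([ 6.74137630e+01,  7.51137672e+00,  8.53219525e+01,  1.08092900e-03,
        8.72610590e+01, -4.89454319e+00]), 'qd': array([ 0.02466434, -0.14813579, -0.10024548,  0.02825855,  0.02726758,
       -0.00888023]), 'joint_efforts': array([ 2.07490717e-03, -5.70954537e+01, -5.01940441e+01, -1.25782435e-04,
        8.12237238e-03,  7.83350856e-05]), 'tool_pos': array([182.1382466 , 571.18115766, 230.35353377]), 'tcp_rot': array([-1.79906048e+02, -9.12906308e-03,  1.62308246e+02]), 'ft_force': array([ 0.04705975, -0.66339627, -0.67841792]), 'wrist_torque': array([-0.05176564,  0.00553047,  0.02358552]), 'grip_force': 0.0, 'finger_gap': 85.6239159093463} 18.700000000000003
```

View pics/top.png

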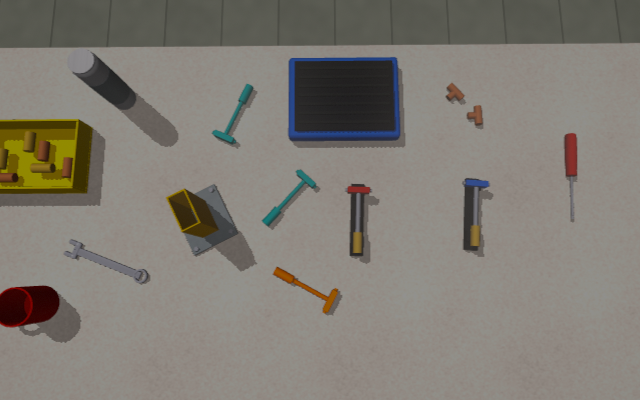

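View pics/scene.png

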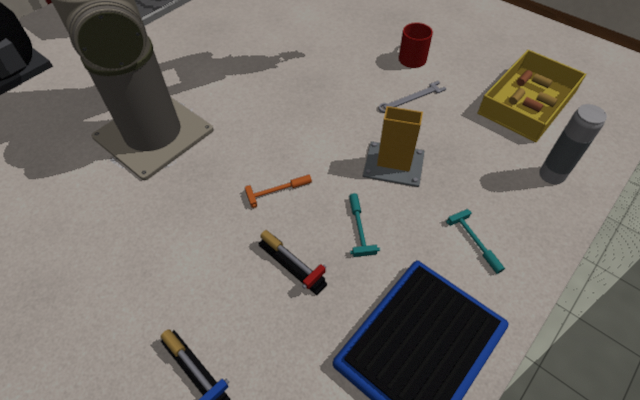

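Top view: candidates for the red key are the red T-key on a black rest (359,190), the blue key (477,184), orange look-alike (330,300), turquoise look-alikes (224,137) and (306,180), and the red screwdriver (571,155). I choose (359,190). The yellow pocket's rim is near (185,208). Next is a close crop.

Run:
```python
from h import *
a=cv2.imread('pics/top.png')
A=cv2.resize(a[165:265,320:400],None,fx=5,fy=5,interpolation=cv2.INTER_CUBIC)
B=cv2.resize(a[165:265,160:240],None,fx=5,fy=5,interpolation=cv2.INTER_CUBIC)
cv2.imwrite('pics/crop1.png',np.hstack([A,B]))
```

```text
(no output)
```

View pics/crop1.png

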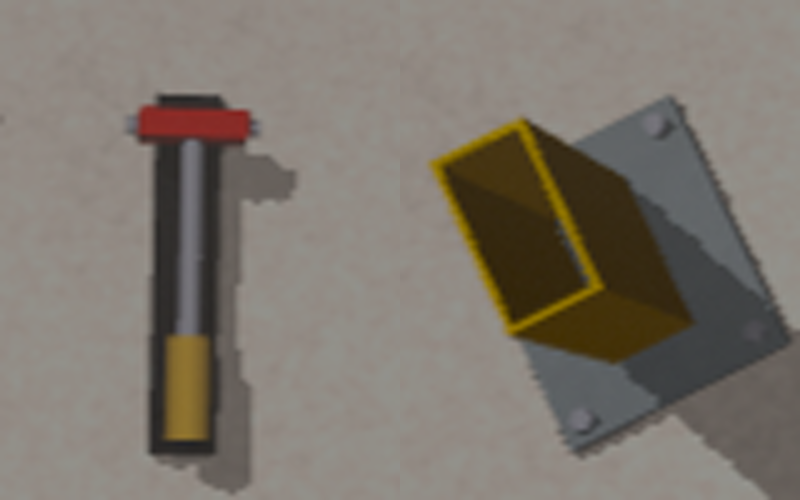

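The crop confirms the red handle with steel pin ends at about (346.2,189.8) and (371.2,190.6), and the brass socket end at (357,253). Pocket rim corners are (166.6,197.6), (184.4,189), (200.6,222.6) and (182.2,231.8).

Run:
```python
from h import *
import pickle
from bench import sensors
c=pickle.load(open('top.pkl','rb'));s=pickle.load(open('scene.pkl','rb'))
e=[ray(c,346.2,189.8,35),ray(c,371.2,190.6,35)];print(e,np.linalg.norm(e[0]-e[1]))
P=(e[0]+e[1])/2; S=ray(c,357.2,252.8,35); print('pin',P,'sock',S,np.linalg.norm(P-S),np.degrees(np.arctan2(*(P-S)[1::-1])))
d=e[0]-e[1];print('pin yaw',np.degrees(np.arctan2(d[1],d[0])))
m=[ray(c,*p,155) for p in((166.6,197.6),(184.4,189),(200.6,222.6),(182.2,231.8))]
M=np.mean(m,0);print('mouth',M);
for i in range(4):
    d=m[(i+1)%4]-m[i];print(np.linalg.norm(d),np.degrees(np.arctan2(d[1],d[0])))
print('in scene',proj(s,P),proj(s,M))
q=sensors.sense();R=Ro.from_euler('xyz',q['tcp_rot'],degrees=True).as_matrix();print(R)
print('pin in tool',R.T@(P-q['tool_pos']))
```

```text
[array([575.67517124, -23.57481417,  35.        ]), array([573.41846171, -79.69875575,  35.        ])] 56.16929372300146
pin [574.54681648 -51.63678496  35.        ] sock [434.92971043 -45.35474941  35.        ] 139.75836387308144 -2.5762711315542592
pin yaw 87.69741197868073
mouth [515.08966801 300.39059413 155.        ]
37.954101513977996 -63.64824477817933
74.82699662936696 -152.59129427799397
38.95563773882123 116.78878288532842
75.11235973915758 26.641523354445315
in scene [311.84887345 275.49804549] [400.96760795 114.49249311]
[[-9.52705217e-01  3.03895290e-01 -6.50115802e-04]
 [ 3.03895944e-01  9.52704027e-01 -1.51379686e-03]
 [ 1.59332208e-04 -1.63976972e-03 -9.99998643e-01]]
pin in tool [-563.15266418 -473.78971126  196.04097748]
```

{"method": "play_rows", "body": {"motion": [[[-56.3, -47.4, 0, 0, 0, -15.4], [-56.3, -47.4, 0, 0, 0, -15.4], [-56.3, -47.4, 0, 0, 0, -15.4], [-56.3, -47.4, 0, 0, 0, -15.4], [-56.3, -47.4, 0, 0, 0, -15.4]]], "jaw": 1, "squeeze": 80}}

```text
time: 0.6
tool_pos: [315.7, 358.6, 230.9]
tcp_rot: [-180.0, -0.0, 177.7]
ft_force: [1.8, 0.5, 0.2]
finger_gap: 85.7
grip_force: 0.0
```

{"method": "play_rows", "body": {"motion": [[[-27.5, -40, 0, 0, 0, 0], [-27.5, -40, 0, 0, 0, 0], [-27.5, -40, 0, 0, 0, 0], [-27.5, -40, 0, 0, 0, 0], [-27.5, -40, 0, 0, 0, 0]]]}}

```text
time: 1.1
tool_pos: [449.1, 147.0, 231.1]
tcp_rot: [180.0, -0.0, 177.7]
ft_force: [1.4, 1.3, -0.0]
finger_gap: 85.4
grip_force: 0.0
```

{"method": "play_rows", "body": {"motion": [[[0, 0, 0, 0, 0, 0], [0, 0, 0, 0, 0, 0]]]}}

```text
time: 1.3
tool_pos: [448.8, 147.9, 230.8]
tcp_rot: [180.0, -0.1, 177.5]
ft_force: [0.6, -0.3, 0.2]
finger_gap: 85.3
grip_force: 0.0
```

{"method": "play_rows", "body": {"motion": [[[-13.36, -19.43, 0, 0, 0, 0], [-13.36, -19.43, 0, 0, 0, 0], [-13.36, -19.43, 0, 0, 0, 0], [-13.36, -19.43, 0, 0, 0, 0], [-13.36, -19.43, 0, 0, 0, 0]]]}}

```text
time: 1.8
tool_pos: [575.2, -51.0, 230.9]
tcp_rot: [180.0, -0.0, 177.8]
ft_force: [-0.7, 0.7, 0.5]
finger_gap: 85.3
grip_force: 0.0
```

{"method": "play_rows", "body": {"motion": [[[0, 0, 5, 0, 0, 0], [0, 0, 10, 0, 0, 0], [0, 0, 10, 0, 0, 0]]]}}

```text
time: 2.1
tool_pos: [568.5, -47.8, 122.8]
tcp_rot: [179.9, -0.8, 177.8]
ft_force: [-1.0, 0.1, -1.6]
finger_gap: 85.4
grip_force: 0.0
```

```bash
cat > w.py <<'E'
import sys
from bench import sensors,optics
from h import *
import pickle
q=sensors.sense();c=optics.snapshot('wrist');save(c,sys.argv[1])
T=np.eye(4);T[:3,:3]=Ro.from_euler('xyz',q['tcp_rot'],degrees=True).as_matrix();T[:3,3]=q['tool_pos']
W=np.linalg.inv(T@np.array(c['T_tool_cam']))
pickle.dump(dict(mtx=c['mtx'],R=W[:3,:3],t=W[:3,3]),open('wrist.pkl','wb'))
print(q['tool_pos'],q['tcp_rot'],np.linalg.inv(W)[:3,3])
E
python3 w.py w1
```

```text
[568.45824636 -47.8130416  122.75214771] [179.86181091  -0.84161444 177.7981496 ] [489.85742952 -45.87394629 266.58285666]
```

View pics/w1.png

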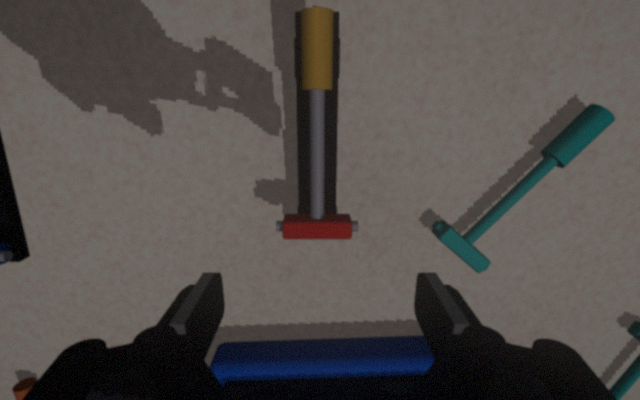

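The wrist view shows the red key at (317,227), with pin ends near (279,227) and (356,226). The arm was still settling, so I let it settle and re-measure.

{"method": "play_rows", "body": {"motion": [[[0, 0, 0, 0, 0, 0], [0, 0, 0, 0, 0, 0], [0, 0, 0, 0, 0, 0]]]}}

```text
time: 2.45
tool_pos: [576.3, -50.3, 134.7]
tcp_rot: [-180.0, 0.3, 177.8]
ft_force: [-0.1, 0.4, 0.1]
finger_gap: 85.6
grip_force: 0.0
```

```bash
python3 w.py w2
python3 - <<'E'
from h import *
a=cv2.imread('pics/w2.png');cv2.imwrite('pics/w2c.png',cv2.resize(a[190:260,260:380],None,fx=6,fy=6,interpolation=cv2.INTER_CUBIC))
E
```

```text
[576.32550699 -50.32373887 134.66453992] [-179.96055878    0.29129621  177.75054343] [494.91922886 -47.76564618 276.89086628]
```

View pics/w2c.png

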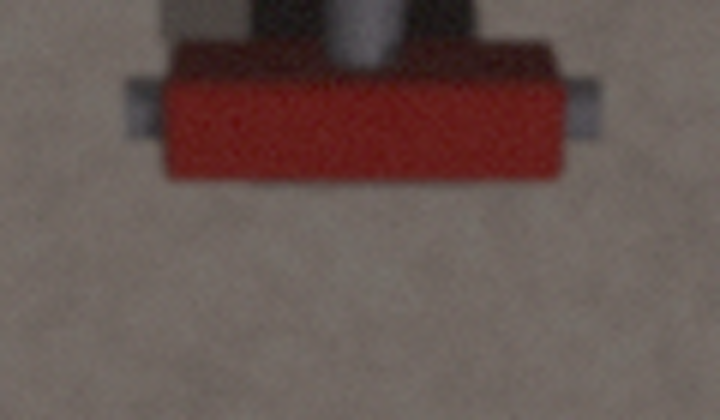

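Pin ends are at pixels (281.0,208.1) and (360.1,208.0).

Run:
```python
from h import *
import pickle
from bench import sensors
c=pickle.load(open('wrist.pkl','rb'))
a,b=ray(c,281,208.1,35),ray(c,360.1,208,35);P=(a+b)/2;d=b-a
print(a,b,np.linalg.norm(d),P,np.degrees(np.arctan2(d[1],d[0])))
q=sensors.sense();R=Ro.from_euler('xyz',q['tcp_rot'],degrees=True).as_matrix()
print(q['tool_pos'],q['tcp_rot'],'tool delta',R.T@(P-q['tool_pos']))
```

```text
[576.58946919 -80.14274955  35.        ] [578.85725448 -19.73953925  35.        ] 60.445766309016115 [577.72336183 -49.9411444   35.        ] 87.84989031801109
[575.95456965 -50.43002987 134.06878898] [-179.96655234    0.24186221  177.73605584] tool delta [-1.3298865   0.61621372 99.07494268]
```

{"method": "play_rows", "body": {"motion": [[[-0.1, 0.05, 3, 0, 0, 0], [-0.1, 0.05, 6, 0, 0, 0], [-0.1, 0.05, 8.5, 0, 0, 0], [-0.1, 0.05, 10.5, 0, 0, 0], [-0.1, 0.05, 11.9, 0, 0, 0]]]}}

```text
time: 3.0
tool_pos: [575.3, -50.0, 11.7]
tcp_rot: [180.0, -0.0, 177.7]
ft_force: [-0.2, -0.1, 0.3]
finger_gap: 85.6
grip_force: 0.0
```

{"method": "play_rows", "body": {"motion": [[[0, 0, 0, 0, 0, 0], [0, 0, 0, 0, 0, 0], [0, 0, 0, 0, 0, 0], [0, 0, 0, 0, 0, 0], [0, 0, 0, 0, 0, 0]]]}}

```text
time: 3.5
tool_pos: [576.2, -50.2, 13.4]
tcp_rot: [-180.0, 0.1, 177.7]
ft_force: [0.3, 0.0, 0.3]
finger_gap: 85.3
grip_force: 0.0
```

Close on the pin ends, firmly.

{"method": "play_rows", "body": {"motion": [[[-0.1, 0, 0.1, 0, 0, 0], [-0.1, 0, 0.1, 0, 0, 0], [-0.1, 0, 0.1, 0, 0, 0], [-0.1, 0, 0.1, 0, 0, 0], [-0.1, 0, 0.1, 0, 0, 0]]], "jaw": 0.5, "squeeze": 80}}

```text
time: 4.0
tool_pos: [576.8, -50.2, 12.3]
tcp_rot: [-180.0, 0.0, 177.7]
ft_force: [-3.6, -0.2, 7.3]
finger_gap: 56.6
grip_force: 83.0
```

{"method": "play_rows", "body": {"motion": [[[0, 0, 0, 0, 0, 0], [0, 0, 0, 0, 0, 0], [0, 0, 0, 0, 0, 0]]]}}

```text
time: 4.3
tool_pos: [576.8, -50.2, 12.3]
tcp_rot: [-180.0, 0.0, 177.7]
ft_force: [-2.9, 0.5, 6.6]
finger_gap: 56.0
grip_force: 83.0
```

{"method": "play_rows", "body": {"motion": [[[0, 0, -1, 0, 0, 0], [0, 0, -2.5, 0, 0, 0], [0, 0, -4.5, 0, 0, 0], [0, 0, -7, 0, 0, 0], [0, 0, -9.5, 0, 0, 0]]]}}

```text
time: 4.8
tool_pos: [576.3, -50.1, 108.0]
tcp_rot: [-180.0, 0.0, 177.7]
ft_force: [0.5, 0.1, -1.9]
finger_gap: 56.3
grip_force: 84.9
```

{"method": "play_rows", "body": {"motion": [[[0, 0, -2.5, 0, 0, 0], [0, 0, -5, 0, 0, 0], [0, 0, -7.5, 0, 0, 0], [0, 0, -9.5, 0, 0, 0], [0, 0, -10.5, 0, 0, 0]]]}}

```text
time: 5.3
tool_pos: [577.4, -50.2, 214.9]
tcp_rot: [-180.0, 0.2, 177.7]
ft_force: [0.8, -0.6, -2.7]
finger_gap: 55.8
grip_force: 84.9
```

{"method": "play_rows", "body": {"motion": [[[0, 0, 0, 0, 0, 0], [0, 0, 0, 0, 0, 0], [0, 0, 0, 0, 0, 0]]]}}

```text
time: 5.6
tool_pos: [575.5, -49.9, 209.6]
tcp_rot: [180.0, -0.2, 177.7]
ft_force: [0.3, -0.2, -2.2]
finger_gap: 56.0
grip_force: 84.9
```

```bash
python3 w.py w3
python3 - <<'E'
from bench import optics
from h import *
a=cv2.imread('pics/w3.png');c=optics.snapshot('scene');save(c,'s3')
b=cv2.imread('pics/s3.png');cv2.imwrite('pics/m3.png',np.hstack([cv2.resize(a,(400,250)),cv2.resize(b,(400,250))]))
E
```

```text
[575.50097802 -49.92374173 209.59774471] [ 1.79979105e+02 -1.50275802e-01  1.77706306e+02] [495.18862504 -47.49596592 352.45617102]
```

View pics/m3.png

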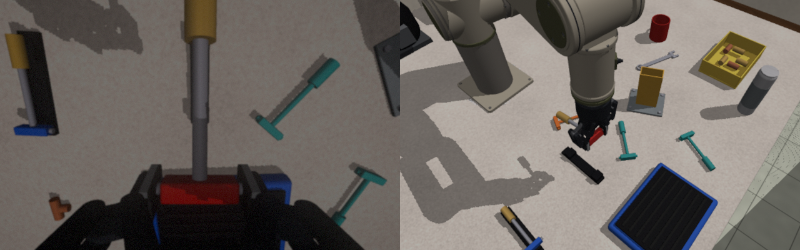

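The key is held level with the shank towards the robot (wrist half, centre column 200). Now I raise it to clear the rim height and start easing.

{"method": "play_rows", "body": {"motion": [[[0, 0, -2, 0, 0, 0], [0, 0, -4.5, 0, 0, 0], [0, 0, -7, 0, 0, 0], [0, 0, -9.5, 0, 0, 0], [0, 0, -11, 0, 0, 0]]]}}

```text
time: 6.2
tool_pos: [576.7, -50.2, 322.9]
tcp_rot: [-180.0, 0.1, 177.7]
ft_force: [0.3, -0.0, -1.7]
finger_gap: 56.0
grip_force: 85.0
```

{"method": "play_rows", "body": {"motion": [[[0, 0, 0, 0, 0, 0], [0, 0, 0, 0, 0, 0], [0, 0, 0, 0, 0, 0], [0, 0, 0, 0, 0, 0], [0, 0, 0, 0, 0, 0]]], "squeeze": 40}}

```text
time: 6.7
tool_pos: [576.0, -50.0, 320.1]
tcp_rot: [180.0, -0.1, 177.7]
ft_force: [-0.6, -0.1, -2.8]
finger_gap: 56.4
grip_force: 85.0
```

{"method": "play_rows", "body": {"motion": [[[0, 0, 0, 0, 0, 0], [0, 0, 0, 0, 0, 0], [0, 0, 0, 0, 0, 0], [0, 0, 0, 0, 0, 0], [0, 0, 0, 0, 0, 0]]], "squeeze": 28}}

```text
time: 7.2
tool_pos: [576.4, -50.1, 321.3]
tcp_rot: [-180.0, 0.0, 177.7]
ft_force: [0.5, -0.2, -1.0]
finger_gap: 55.9
grip_force: 85.0
```

{"method": "play_rows", "body": {"motion": [[[0, 0, 0, 0, 0, 0], [0, 0, 0, 0, 0, 0], [0, 0, 0, 0, 0, 0], [0, 0, 0, 0, 0, 0], [0, 0, 0, 0, 0, 0]]], "squeeze": 20}}

```text
time: 7.7
tool_pos: [576.4, -50.1, 321.3]
tcp_rot: [-180.0, 0.0, 177.7]
ft_force: [-0.2, 0.4, -1.2]
finger_gap: 56.2
grip_force: 85.0
```

Run:
```python
from bench import sensors
q=sensors.sense();print(q['finger_gap'],q['grip_force'],q['wrist_torque'],q['ft_force'])
```

```text
56.204035221262195 85.00907063484192 [ 0.06369598 -0.21000702 -0.03053133] [-0.15636497  0.43375758 -1.1649146 ]
```

{"method": "play_rows", "body": {"motion": [[[0, 0, 0, 0, 0, 0], [0, 0, 0, 0, 0, 0], [0, 0, 0, 0, 0, 0]]], "squeeze": 40, "jaw": 0.5}}

```text
time: 8.0
tool_pos: [576.4, -50.1, 321.3]
tcp_rot: [180.0, -0.0, 177.7]
ft_force: [1.0, -0.3, -0.6]
finger_gap: 56.4
grip_force: 85.0
```

{"method": "play_rows", "body": {"motion": [[[0, 0, 0, 0, 0, 0], [0, 0, 0, 0, 0, 0], [0, 0, 0, 0, 0, 0]]], "squeeze": 40, "jaw": 0.56}}

```text
time: 8.3
tool_pos: [576.4, -50.1, 321.3]
tcp_rot: [180.0, 0.0, 177.7]
ft_force: [-0.8, 0.6, -1.6]
finger_gap: 56.1
grip_force: 85.0
```

The grip latches, so I ease by opening the jaw a little at a time.

{"method": "play_rows", "body": {"motion": [[[0, 0, 0, 0, 0, 0], [0, 0, 0, 0, 0, 0], [0, 0, 0, 0, 0, 0]]], "squeeze": 20, "jaw": 0.66}}

```text
time: 8.6
tool_pos: [576.4, -50.1, 321.3]
tcp_rot: [-180.0, 0.0, 177.7]
ft_force: [0.5, -0.1, -1.4]
finger_gap: 56.5
grip_force: 73.7
```

{"method": "play_rows", "body": {"motion": [[[0, 0, 0, 0, 0, 0], [0, 0, 0, 0, 0, 0], [0, 0, 0, 0, 0, 0]]], "squeeze": 20, "jaw": 0.67}}

```text
time: 8.9
tool_pos: [576.4, -50.1, 321.3]
tcp_rot: [180.0, -0.0, 177.7]
ft_force: [-0.7, -0.5, -1.5]
finger_gap: 58.1
grip_force: 56.4
```

{"method": "play_rows", "body": {"motion": [[[0, 0, 0, 0, 0, 0], [0, 0, 0, 0, 0, 0], [0, 0, 0, 0, 0, 0]]], "jaw": 0.68}}

```text
time: 9.2
tool_pos: [576.4, -50.1, 321.3]
tcp_rot: [-180.0, -0.0, 177.7]
ft_force: [0.2, -0.4, -2.2]
finger_gap: 58.4
grip_force: 39.2
```

{"method": "play_rows", "body": {"motion": [[[0, 0, 0, 0, 0, 0], [0, 0, 0, 0, 0, 0], [0, 0, 0, 0, 0, 0]]], "jaw": 0.685}}

```text
time: 9.5
tool_pos: [576.4, -50.1, 321.3]
tcp_rot: [-180.0, 0.0, 177.7]
ft_force: [-0.1, 0.7, -1.4]
finger_gap: 58.7
grip_force: 30.3
```

{"method": "play_rows", "body": {"motion": [[[0, 0, 0, 0, 0, 0], [0, 0, 0, 0, 0, 0], [0, 0, 0, 0, 0, 0]]], "jaw": 0.69}}

```text
time: 9.8
tool_pos: [576.4, -50.1, 321.3]
tcp_rot: [180.0, -0.0, 177.7]
ft_force: [0.9, -0.1, -1.4]
finger_gap: 59.5
grip_force: 21.5
```

{"method": "play_rows", "body": {"motion": [[[0, 0, 0, 0, 0, 0], [0, 0, 0, 0, 0, 0], [0, 0, 0, 0, 0, 0]]], "jaw": 0.693}}

```text
time: 10.1
tool_pos: [576.4, -50.1, 321.3]
tcp_rot: [180.0, -0.0, 177.7]
ft_force: [0.2, -0.3, -2.6]
finger_gap: 59.3
grip_force: 16.3
```

{"method": "play_rows", "body": {"motion": [[[0, 0, 0, 0, 0, 0], [0, 0, 0, 0, 0, 0], [0, 0, 0, 0, 0, 0], [0, 0, 0, 0, 0, 0], [0, 0, 0, 0, 0, 0]]], "jaw": 0.695}}

```text
time: 10.6
tool_pos: [576.4, -50.1, 321.3]
tcp_rot: [-180.0, 0.0, 177.7]
ft_force: [-0.3, 0.2, -1.6]
finger_gap: 59.1
grip_force: 12.9
```

{"method": "play_rows", "body": {"motion": [[[0, 0, 0, 0, 0, 0], [0, 0, 0, 0, 0, 0], [0, 0, 0, 0, 0, 0], [0, 0, 0, 0, 0, 0], [0, 0, 0, 0, 0, 0]]], "jaw": 0.697}}

```text
time: 11.1
tool_pos: [576.4, -50.1, 321.3]
tcp_rot: [-180.0, 0.0, 177.7]
ft_force: [-0.1, -0.7, -1.3]
finger_gap: 59.2
grip_force: 9.4
```

{"method": "play_rows", "body": {"motion": [[[0, 0, 0, 0, 0, 0], [0, 0, 0, 0, 0, 0], [0, 0, 0, 0, 0, 0], [0, 0, 0, 0, 0, 0], [0, 0, 0, 0, 0, 0]]], "jaw": 0.698}}

```text
time: 11.6
tool_pos: [576.4, -50.1, 321.3]
tcp_rot: [180.0, 0.0, 177.7]
ft_force: [-0.3, 0.5, -1.4]
finger_gap: 60.1
grip_force: 7.7
```

{"method": "play_rows", "body": {"motion": [[[0, 0, 0, 0, 0, 0], [0, 0, 0, 0, 0, 0], [0, 0, 0, 0, 0, 0], [0, 0, 0, 0, 0, 0], [0, 0, 0, 0, 0, 0]]], "jaw": 0.699}}

```text
time: 12.1
tool_pos: [576.4, -50.1, 321.3]
tcp_rot: [180.0, -0.0, 177.7]
ft_force: [0.1, 0.0, -2.0]
finger_gap: 59.7
grip_force: 6.0
```

```bash
python3 w.py w4
python3 - <<'E'
from bench import optics
from h import *
a=cv2.imread('pics/w4.png');c=optics.snapshot('scene');save(c,'s4')
b=cv2.imread('pics/s4.png');cv2.imwrite('pics/m4.png',np.hstack([cv2.resize(a,(400,250)),cv2.resize(b[60:310,200:500],(400,250*4//3))[:250]]))
E
```

```text
[576.37902787 -50.0689998  321.29883447] [ 1.79998874e+02 -5.57388202e-04  1.77705972e+02] [495.69604266 -47.57667826 463.94390984]
```

View pics/m4.png

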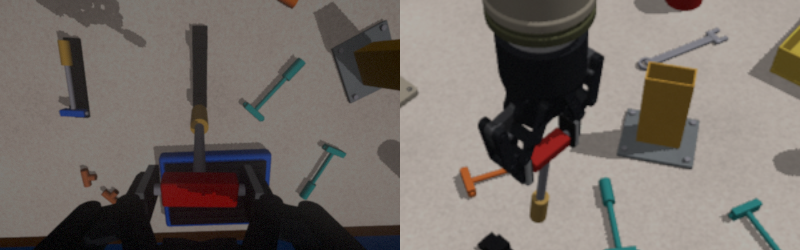

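The key has turned most of the way down; the socket is at about (200,118) in the wrist half. I ease a little more, to about 3.5 N.

{"method": "play_rows", "body": {"motion": [[[0, 0, 0, 0, 0, 0], [0, 0, 0, 0, 0, 0], [0, 0, 0, 0, 0, 0], [0, 0, 0, 0, 0, 0], [0, 0, 0, 0, 0, 0]]], "jaw": 0.6997}}

```text
time: 12.7
tool_pos: [576.4, -50.1, 321.3]
tcp_rot: [180.0, 0.0, 177.7]
ft_force: [-0.4, -0.4, -1.5]
finger_gap: 59.6
grip_force: 4.8
```

{"method": "play_rows", "body": {"motion": [[[0, 0, 0, 0, 0, 0], [0, 0, 0, 0, 0, 0], [0, 0, 0, 0, 0, 0], [0, 0, 0, 0, 0, 0], [0, 0, 0, 0, 0, 0]]], "jaw": 0.7003}}

```text
time: 13.2
tool_pos: [576.4, -50.1, 321.3]
tcp_rot: [-180.0, 0.0, 177.7]
ft_force: [-0.3, 0.1, -2.2]
finger_gap: 59.6
grip_force: 3.7
```

```bash
python3 w.py w5
python3 - <<'E'
from bench import optics
from h import *
import pickle
b=cv2.imread('pics/w5.png')
c=pickle.load(open('wrist.pkl','rb'))
from bench import sensors
q=sensors.sense();P=q['tool_pos']+np.array([0,0,20.])
u=np.array([np.cos(np.radians(-2.3)),np.sin(np.radians(-2.3)),0])
for t in (0,5,10,15,20,25): 
    t_=np.radians(t); p=proj(c,P-140*(u*np.sin(t_)+np.array([0,0,np.cos(t_)])));print(t,p,((p-[200,60])*4))
cv2.imwrite('pics/w5c.png',cv2.resize(b[150:350,220:420],None,fx=3,fy=3))
E
```

```text
[576.39025183 -50.08122442 321.31790075] [-1.79999554e+02  9.56289877e-04  1.77707032e+02] [495.7036119  -47.58633433 463.96085883]
0 [319.86365899 199.12267752] [479.45463598 556.49071008]
5 [319.88310525 184.87429357] [479.53242101 499.4971743 ]
10 [319.90671743 170.55406792] [479.62686971 442.21627166]
15 [319.93483037 156.11151343] [479.73932149 384.44605373]
20 [319.96786499 141.49480991] [479.87145995 325.97923964]
25 [320.00634346 126.65014952] [480.02537384 266.60059809]
```

View pics/w5c.png

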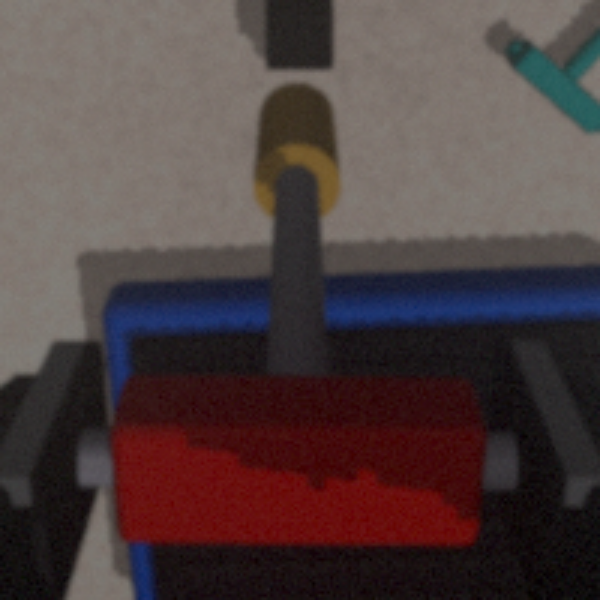

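Run:
```python
from h import *
import pickle
c=pickle.load(open('wrist.pkl','rb'))
for z in (330,335,340,345,350):
    a,b=ray(c,246,303.3,z),ray(c,392.3,303.3,z);print(z,np.linalg.norm(a-b),(a+b)/2)
    P=(a+b)/2
    print([proj(c,P-140*np.array([np.sin(t),0,np.cos(t)]))[1].round(1) for t in np.radians([0,5,10])],[proj(c,P-100*np.array([np.sin(t),0,np.cos(t)]))[1].round(1) for t in np.radians([0,5,10])])
```

```text
330 68.35706001486881 [587.7073457  -51.15621638 330.        ]
[np.float64(207.8), np.float64(194.5), np.float64(181.1)] [np.float64(224.8), np.float64(214.1), np.float64(203.4)]
335 65.80567819290152 [584.2733675  -51.02297291 335.        ]
[np.float64(205.9), np.float64(192.2), np.float64(178.5)] [np.float64(223.0), np.float64(211.9), np.float64(201.0)]
340 63.25429637093426 [580.8393893  -50.88972943 340.        ]
[np.float64(203.8), np.float64(189.8), np.float64(175.7)] [np.float64(221.0), np.float64(209.7), np.float64(198.4)]
345 60.70291454896701 [577.4054111  -50.75648596 345.        ]
[np.float64(201.7), np.float64(187.3), np.float64(172.9)] [np.float64(218.9), np.float64(207.3), np.float64(195.7)]
350 58.151532726999726 [573.9714329  -50.62324249 350.        ]
[np.float64(199.5), np.float64(184.7), np.float64(169.9)] [np.float64(216.8), np.float64(204.8), np.float64(192.9)]
```

The key hangs about 4.5° from plumb, with the pin at z≈344, 23 mm above the TCP. I regrip firmly and hold.

{"method": "play_rows", "body": {"motion": [[[0, 0, 0, 0, 0, 0], [0, 0, 0, 0, 0, 0], [0, 0, 0, 0, 0, 0], [0, 0, 0, 0, 0, 0], [0, 0, 0, 0, 0, 0]]], "jaw": 0.5, "squeeze": 70}}

```text
time: 13.75
tool_pos: [576.4, -50.1, 321.3]
tcp_rot: [-180.0, -0.0, 177.7]
ft_force: [-1.0, -0.5, -2.5]
finger_gap: 56.3
grip_force: 74.4
```

{"method": "play_rows", "body": {"motion": [[[0, 0, 0, 0, 0, 0], [0, 0, 0, 0, 0, 0], [0, 0, 0, 0, 0, 0], [0, 0, 0, 0, 0, 0], [0, 0, 0, 0, 0, 0]]]}}

```text
time: 14.25
tool_pos: [576.4, -50.1, 321.3]
tcp_rot: [-180.0, -0.0, 177.7]
ft_force: [0.7, 0.1, -1.7]
finger_gap: 56.3
grip_force: 74.4
```

Run:
```python
from h import *
from bench import sensors
q=sensors.sense();R=Ro.from_euler('xyz',q['tcp_rot'],degrees=True).as_matrix()
print(q['tool_pos'],q['grip_force']); print(R.T@(np.array([515,300.4,321.3])-q['tool_pos']))
```

```text
[576.37740647 -50.07601832 321.30943304] 74.40415620803833
[7.53471766e+01 3.47740461e+02 9.01821630e-03]
```

{"method": "play_rows", "body": {"motion": [[[0.21, 0.98, 0, 0, 0, -3], [0.85, 3.9, 0, 0, 0, -10], [1.7, 7.8, 0, 0, 0, -18], [2.5, 11.7, 0, 0, 0, -25], [3.2, 14.7, 0, 0, 0, -29.1]]]}}

```text
time: 14.75
tool_pos: [549.8, 100.0, 321.4]
tcp_rot: [180.0, 0.0, -152.9]
ft_force: [1.0, 0.7, -1.3]
finger_gap: 56.4
grip_force: 74.6
```

{"method": "play_rows", "body": {"motion": [[[0, 0, 0, 0, 0, 0], [0, 0, 0, 0, 0, 0], [0, 0, 0, 0, 0, 0], [0, 0, 0, 0, 0, 0], [0, 0, 0, 0, 0, 0]]]}}

```text
time: 15.25
tool_pos: [550.5, 97.1, 321.2]
tcp_rot: [-180.0, -0.0, -153.3]
ft_force: [-0.6, -0.8, -2.5]
finger_gap: 56.8
grip_force: 74.7
```

```bash
python3 w.py w6
python3 - <<'E'
from h import *
import pickle
b=cv2.imread('pics/w6.png');c=pickle.load(open('wrist.pkl','rb'))
p=proj(c,[515,300.4,155]);print(p)
for e,z in((1,1),): print([proj(c,np.array([515,300.4,155])+x*np.array([np.cos(.468),np.sin(.468),0])+y*np.array([-np.sin(.468),np.cos(.468),0])).round(1) for x,y in((35,17),(35,-17),(-35,-17),(-35,17))])
x0,y0=int(np.clip(p[0]-100,0,440)),int(np.clip(p[1]-75,0,250));print(x0,y0)
cv2.imwrite('pics/w6c.png',cv2.resize(b[y0:y0+150,x0:x0+200],None,fx=4,fy=4,interpolation=cv2.INTER_CUBIC))
E
```

```text
[550.51928603  97.08292972 321.24787926] [-1.79993812e+02 -6.79386121e-03 -1.53296102e+02] [478.50717106  59.5439527  463.90191356]
[516.06149687 242.7747077 ]
[array([526.1, 273.5]), array([493.5, 273.5]), array([505.3, 210. ]), array([540.2, 209.9])]
416 167
```

View pics/w6c.png

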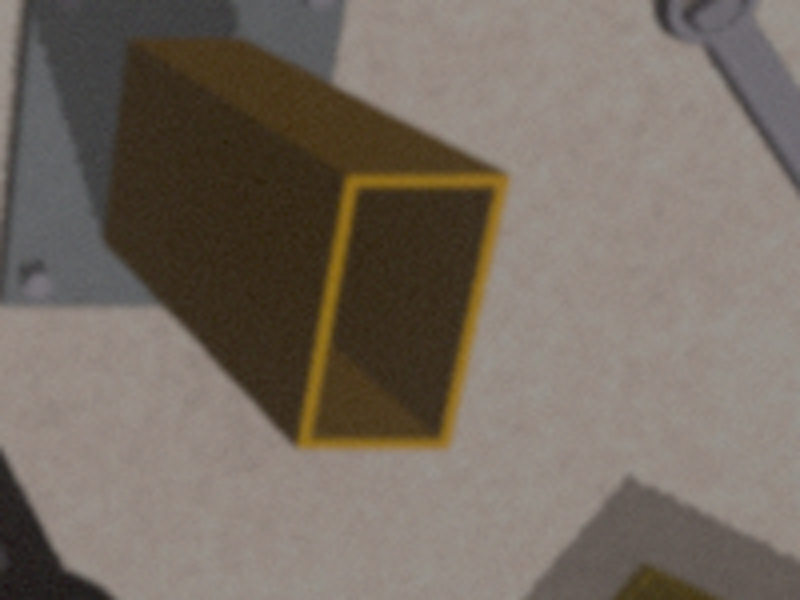

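The pocket's outer rim corners are at (502.3,210.5), (543,210.8), (528.3,279) and (491,278.5), close to the prediction. I refine the mouth from these.

Run:
```python
from h import *
import pickle
from bench import sensors
c=pickle.load(open('wrist.pkl','rb'))
m=[ray(c,*p,155) for p in((502.3,210.5),(543,210.8),(528.3,279),(491,278.5))]
M=np.mean(m,0);print('mouth',M)
for i in range(4):
    d=m[(i+1)%4]-m[i];print(np.linalg.norm(d),np.degrees(np.arctan2(d[1],d[0])))
q=sensors.sense();R=Ro.from_euler('xyz',q['tcp_rot'],degrees=True).as_matrix()
print(R[:,:2].T, R.T@(M-q['tool_pos']),R.T@(np.array([515.1,300.4,155])-q['tool_pos']))
```

```text
mouth [517.86943198 302.41549138 155.        ]
39.78354890322406 116.2768745411324
75.65854597681631 27.267822116245387
39.19804014725439 -64.13942334783353
75.38625075077672 -152.28270610137923
[[-8.93244126e-01 -4.49571925e-01  1.20902313e-04]
 [-4.49571931e-01  8.93244131e-01 -2.82462349e-05]] [-63.14793388 197.94008043 166.23812406] [-59.76804669 197.38481347 166.23854839]
```

{"method": "play_rows", "body": {"motion": [[[-0.6, 2, 0, 0, 0, 0], [-2.2, 6.9, 0, 0, 0, 0], [-4.1, 12.8, 0, 0, 0, 0], [-5.7, 17.8, 0, 0, 0, 0], [-6.4, 19.75, 0, 0, 0, 0]]]}}

```text
time: 15.8
tool_pos: [517.6, 305.6, 321.3]
tcp_rot: [180.0, 0.0, -153.2]
ft_force: [0.2, -0.1, -2.2]
finger_gap: 56.2
grip_force: 74.9
```

{"method": "play_rows", "body": {"motion": [[[0, 0, 0, 0, 0, 0], [0, 0, 0, 0, 0, 0], [0, 0, 0, 0, 0, 0], [0, 0, 0, 0, 0, 0], [0, 0, 0, 0, 0, 0]]]}}

```text
time: 16.3
tool_pos: [518.8, 302.1, 321.5]
tcp_rot: [-180.0, 0.0, -153.3]
ft_force: [-0.4, -0.1, -2.1]
finger_gap: 56.6
grip_force: 75.0
```

```bash
python3 w.py w7
python3 - <<'E'
from h import *
from bench import sensors,optics
q=sensors.sense();R=Ro.from_euler('xyz',q['tcp_rot'],degrees=True).as_matrix()
print(R.T@(np.array([517.4,302.2,155])-q['tool_pos']),q['tcp_rot'])
a=cv2.imread('pics/w7.png');save(optics.snapshot('top'),'t7');b=cv2.imread('pics/t7.png')
cv2.imwrite('pics/m7.png',np.hstack([a[0:400,120:520],cv2.resize(b[130:280,110:260],(400,400))]))
E
```

```text
[518.81995011 302.05781547 321.50056971] [-1.79990952e+02  1.37027589e-02 -1.53295286e+02] [446.75960865 264.50126039 464.12531223]
[  1.26384265   0.60998427 166.45858319] [-1.79993264e+02  1.24702817e-02 -1.53285148e+02]
```

View pics/m7.png

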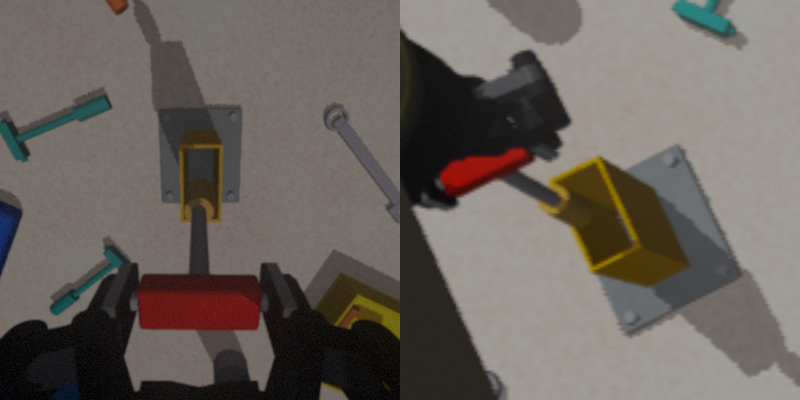

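The shank and socket at column 200 line up with the mouth (columns 181 to 221). I lower the key now.

{"method": "play_rows", "body": {"motion": [[[0, 0.05, 1, 0, 0, 0], [0, 0.05, 2.5, 0, 0, 0], [0, 0.05, 4.5, 0, 0, 0], [0, 0.05, 6.5, 0, 0, 0], [0, 0.05, 8, 0, 0, 0]]]}}

```text
time: 16.9
tool_pos: [517.1, 303.2, 238.0]
tcp_rot: [180.0, -0.2, -153.2]
ft_force: [-0.8, 0.4, -2.0]
finger_gap: 56.5
grip_force: 75.0
```

{"method": "play_rows", "body": {"motion": [[[0, 0, 2, 0, 0, 0], [0, 0, 4, 0, 0, 0], [0, 0, 6, 0, 0, 0], [0, 0, 8, 0, 0, 0], [0, 0, 9.3, 0, 0, 0]]]}}

```text
time: 17.4
tool_pos: [516.9, 303.1, 145.5]
tcp_rot: [180.0, -0.2, -153.2]
ft_force: [-0.2, 0.1, -2.4]
finger_gap: 57.1
grip_force: 75.0
```

{"method": "play_rows", "body": {"motion": [[[0, 0, 0, 0, 0, 0], [0, 0, 0, 0, 0, 0], [0, 0, 0, 0, 0, 0], [0, 0, 0, 0, 0, 0], [0, 0, 0, 0, 0, 0]]]}}

```text
time: 17.9
tool_pos: [518.7, 303.9, 149.4]
tcp_rot: [-180.0, 0.1, -153.2]
ft_force: [-0.3, 0.5, -1.7]
finger_gap: 56.5
grip_force: 75.0
```

{"method": "play_rows", "body": {"motion": [[[0, 0, 0.3, 0, 0, 0], [0, 0, 0.6, 0, 0, 0], [0, 0, 0.7, 0, 0, 0], [0, 0, 0.7, 0, 0, 0], [0, 0, 0.7, 0, 0, 0]]]}}

```text
time: 18.4
tool_pos: [518.1, 303.7, 141.3]
tcp_rot: [180.0, 0.0, -153.2]
ft_force: [-0.8, -1.0, -1.7]
finger_gap: 56.2
grip_force: 75.1
```

{"method": "play_rows", "body": {"motion": [[[0, 0, 0.1, 0, 0, 0], [0, 0, 0.1, 0, 0, 0], [0, 0, 0.2, 0, 0, 0], [0, 0, 0.2, 0, 0, 0], [0, 0, 0.2, 0, 0, 0]]]}}

```text
time: 18.9
tool_pos: [518.3, 303.8, 140.6]
tcp_rot: [-180.0, 0.0, -153.2]
ft_force: [-4.6, -2.6, 9.0]
finger_gap: 56.9
grip_force: 75.6
```

Contact: about 9 N up, so the handle is on the rim. I release gently.

{"method": "play_rows", "body": {"motion": [[[0, 0, 0, 0, 0, 0], [0, 0, 0, 0, 0, 0], [0, 0, 0, 0, 0, 0]]], "jaw": 0.69, "squeeze": 20}}

```text
time: 19.2
tool_pos: [518.4, 303.8, 140.0]
tcp_rot: [180.0, 0.0, -153.2]
ft_force: [-2.0, -1.9, 5.7]
finger_gap: 59.0
grip_force: 21.6
```

{"method": "play_rows", "body": {"motion": [[[0, 0, 0, 0, 0, 0], [0, 0, 0, 0, 0, 0], [0, 0, 0, 0, 0, 0]]], "jaw": 0.7}}

```text
time: 19.5
tool_pos: [518.3, 303.8, 139.5]
tcp_rot: [-180.0, 0.0, -153.2]
ft_force: [-0.2, 0.2, 3.4]
finger_gap: 60.3
grip_force: 4.4
```

{"method": "play_rows", "body": {"motion": [[[0, 0, 0, 0, 0, 0], [0, 0, 0, 0, 0, 0], [0, 0, 0, 0, 0, 0], [0, 0, 0, 0, 0, 0], [0, 0, 0, 0, 0, 0]]], "jaw": 0.72}}

```text
time: 20.0
tool_pos: [518.1, 303.6, 139.1]
tcp_rot: [-180.0, -0.0, -153.2]
ft_force: [-0.2, 0.8, -0.0]
finger_gap: 61.5
grip_force: 0.0
```

{"method": "play_rows", "body": {"motion": [[[0, 0, 0, 0, 0, 0], [0, 0, 0, 0, 0, 0], [0, 0, 0, 0, 0, 0], [0, 0, 0, 0, 0, 0], [0, 0, 0, 0, 0, 0]]], "jaw": 0.9}}

```text
time: 20.5
tool_pos: [518.1, 303.7, 139.3]
tcp_rot: [180.0, 0.0, -153.2]
ft_force: [0.8, 0.4, -0.1]
finger_gap: 77.0
grip_force: 0.0
```

Released cleanly. I retreat upward and verify.

{"method": "play_rows", "body": {"motion": [[[0, 0, -0.5, 0, 0, 0], [0, 0, -1.5, 0, 0, 0], [0, 0, -3, 0, 0, 0], [0, 0, -5, 0, 0, 0], [0, 0, -7, 0, 0, 0]]], "jaw": 1}}

```text
time: 21.0
tool_pos: [518.4, 303.8, 211.6]
tcp_rot: [-180.0, 0.1, -153.2]
ft_force: [-0.2, -1.1, 0.4]
finger_gap: 85.3
grip_force: 0.0
```

{"method": "play_rows", "body": {"motion": [[[0, 0, -2, 0, 0, 0], [0, 0, -4, 0, 0, 0], [0, 0, -5, 0, 0, 0], [0, 0, -5, 0, 0, 0], [0, 0, -5, 0, 0, 0]]]}}

```text
time: 21.5
tool_pos: [518.1, 303.7, 259.2]
tcp_rot: [180.0, 0.0, -153.2]
ft_force: [-0.1, -0.1, -0.4]
finger_gap: 85.3
grip_force: 0.0
```

{"method": "play_rows", "body": {"motion": [[[0, 0, 0, 0, 0, 0], [0, 0, 0, 0, 0, 0], [0, 0, 0, 0, 0, 0], [0, 0, 0, 0, 0, 0], [0, 0, 0, 0, 0, 0]]]}}

```text
time: 22.0
tool_pos: [518.1, 303.6, 259.1]
tcp_rot: [180.0, -0.0, -153.2]
ft_force: [-0.5, 0.3, 0.0]
finger_gap: 85.3
grip_force: 0.0
```

```bash
python3 w.py w8
python3 - <<'E'
from h import *
import pickle
c=pickle.load(open('wrist.pkl','rb'))
h=cv2.cvtColor(cv2.imread('pics/w8.png'),cv2.COLOR_BGR2HSV)
m=cv2.inRange(h,(0,150,60),(6,255,255))|cv2.inRange(h,(174,150,60),(180,255,255))
n,l,s,ce=cv2.connectedComponentsWithStats(m)
for i in range(1,n):
    if s[i,4]>200: print(s[i],ce[i],ray(c,*ce[i],167))
    if s[i,4]>200: print(cv2.minAreaRect(np.argwhere(l==i)[:,::-1].astype(np.float32)))
for z in(155,169): print(proj(c,[517.4,302.2,z]))
E
```

```text
[518.0701782  303.61538971 259.05859424] [ 1.79999854e+02 -1.86224460e-02 -1.53195670e+02] [446.15594371 265.94745265 401.72949343]
[ 286  200   67   26 1587] [319.06679269 212.59231254] [519.77094868 303.1644373  167.        ]
((318.8604736328125, 212.89358520507812), (66.08256530761719, 24.957820892333984), 1.0809242725372314)
[319.33669949 204.35377338]
[319.35107835 210.22121377]
```

Run:
```python
from h import *
import pickle
from bench import optics
u=np.array([np.cos(np.radians(26.7)),np.sin(np.radians(26.7)),0]);v=np.array([-u[1],u[0],0]);k=np.array([0,0,1.])
w=pickle.load(open('wrist.pkl','rb'))
for name,c in(('scene',optics.snapshot('scene')),('wrist',w)):
    img=cv2.imread('pics/w8.png') if name=='wrist' else np.ascontiguousarray(np.array(c['pixels'])[:,:,::-1])
    h=cv2.cvtColor(img,cv2.COLOR_BGR2HSV)
    m=cv2.inRange(h,(0,130,40),(6,255,255))|cv2.inRange(h,(174,130,40),(180,255,255))
    n,l,s,ce=cv2.connectedComponentsWithStats(m)
    for i in range(1,n):
        if s[i,4]>60: print(name,'seen',s[i],ce[i].round(1))
    P=np.array([518.5,302.9,162])
    for dz in(0,10,20):
        q=np.array([proj(c,P+[0,0,dz]+a*7*u+b*25*v+d*10*np.cross(v,u)*0+d*7*k) if 0 else proj(c,P+[0,0,dz]+a*10*u+b*25*v+d*7*k) for a in(-1,1) for b in(-1,1) for d in(-1,1)])
        print(dz,q.min(0).round(1),(q.max(0)-q.min(0)).round(1))
```

```text
scene seen [399  24  12  42 258] [404.3  45.4]
scene seen [422  37   9  28  68] [425.9  53. ]
scene seen [399 103  12  21 173] [404.6 112. ]
0 [396.5 100.6] [14.  23.2]
10 [397.1  96.8] [14.1 23.3]
20 [397.8  93. ] [14.3 23.5]
wrist seen [ 286  196   67   30 1804] [318.8 211.1]
0 [285.2 193.5] [68.8 31.1]
10 [283.8 197.2] [71.5 32.5]
20 [282.3 201.3] [74.6 33.9]
```

Both views fit a handle seated at pin height 162 mm and centred, so I hand in.

```bash
python3 -c "
from bench import job
print(job.hand_in())"
```

```text
the job is handed in; nothing more can be done
None
```

The red key was gripped firmly again while hanging about 4.5° from plumb, then lowered and released in the yellow pocket with its handle across the rim; I never touched the blue key. I handed the job in at about 22 s, but the hand-in returned no verdict.

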